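# Raise the clean-air hood's sash to its working height

## Robot

A 6-joint arm with a two-finger parallel gripper is mounted at the origin on a cart in front of the work surface, level with it; the furniture and walls round the work are solid. World frame = base frame: x ahead of the robot, y to its left, z up, the work surface at z = 0. Lengths are in m, angles in rad, forces in N, time in s.
With the tool pointing down it reaches from about 0.35 to 0.925 m from the base axis. Payload 6.4 kg.
Tool frame: the origin (TCP) lies midway between the tips of the shut fingers; the grasp point (between the pads) lies 19 mm behind it; z points along the fingers, y is the line along which they close (so a half turn about z gives the same grasp; the last joint's range is limited). The gripper opens to 94 mm and grips with 3 to 60 N. Pads are 16 mm wide; open, the fingers measure 119 mm over their backs; the gripper's body (75 mm by 177 mm) begins 78 mm behind the grasp point.
Start: joints at [-1.421, 0.245, 1.558, -0, 1.339, -0.174], TCP at [0.207, -0.616, 0.205] pointing down, gripper open.
Joint ranges: [-3.13, 3.13], [-1.02, 2.26], [0.13, 2.54], [-0.95, 4.09], [0.21, 2.88], [-2.74, 2.74]. Speed limits (rad/s): [2.57, 2.57, 3.14, 3.14, 3.14, 3.14].

## Interface

Orientations are given as a 3x3 rotation matrix whose columns are the frame's x, y, z axes.
In Python, from workcell import r gives the robot as it stands.
- The arm moves only by the tool carry_out, never from a script. Its argument "moves" is a list of rows, each an object with "dr": the turn, a rotation vector about the tool's x, y, z in rad, a list of three; "travel": the shift along the tool's x, y, z in m, a list of three; "grip": the closure in counts, from 0 (fully open) to 255 (shut). In form: [{"dr": [ax, ay, az], "travel": [x, y, z], "grip": grip}, ...]. A call has 1 to 5 rows; each row shifts and turns the commanded pose from where the row before left it, along the tool's axes as they then stand; what a row does not reach is not made up. A row lasts 1/8 s, in which the tool goes at most 62.5 mm and 10.7 degrees, less where a joint would pass 70% of its speed; a pose out of reach is approached as far as the arm can. A call with a gripper value outside its range is refused whole. The fingers move at their own pace and stop on an object; "grip_force" is the grip in N (left out, the last holds). Time passes only in rows, so rows that do not move let the fingers close. It gives the time, the measured TCP pose, the force, the opening and the grip force at its end, in the units of the state.
- r.state(): the state, without advancing time (a new reading comes with each control period).
- r.camera(name): name is "side" or "top" or "wrist"; returns the picture (420x560x3 uint8, blue, green, red); there is no depth.
- r.calibration(name): a dict with "camera_matrix" (3x3 intrinsics, pixels), "R" (3x3) and "t" (3): a world point X has camera coordinates R X + t. Camera axes: x right, y down, z forward; pixel columns grow to the right and rows downward; lengths in m; the calibration is good to about 2 mm. A picture is of the moment at which its call begins: read the wrist's pose just before it. calibration takes no time and is no camera call; for the wrist camera it gives the pose at the moment of the call.
- r.finish_job(): hands the job in; it is judged then, once.
The state is a dict: "time_s": time; "q": joint angles; "joint_velocities": joint speeds; "effort": joint torques, N m; "tool_pos": TCP position; "eef_rot": TCP orientation; "ft_force": force on the tool from outside, world axes, zero at the start; "torque": the same for the moment, N m; "gripper_width": finger opening in m; "finger_force": force on a finger pad.
Only numpy, scipy, OpenCV 4.12 (cv2) and the standard library are available. Lean on these libraries where they do the work, as an engineer would, in place of code of your own. Each camera call takes 0.05 s, during which the arm holds its last target. There are 200 camera calls.

## Task

Push the glass sash of the small clean-air hood up from beneath its lip until its black pointer is level with the green arrow on the post, without ever reaching the red arrow; then press the blue button on the airflow monitor to confirm, and draw clear. Push gently with the fingertips only: do not pinch the lip, do not shift the arrows, and leave everything else on the desk where it is.

Things in the scene. Friction and masses are not known exactly. Their poses are not given: they have to be found in the camera images.
- hood: small clean-air hood, fixed on the desk, 120 mm deep (x), 210 mm wide (y), 406 mm high; origin at the centre of its underside, z up. Its open front with the sash faces the robot side, along its own -x. Two grey posts, 26 mm wide, stand at its front corners (y = -92 and +92 mm, front faces at x = -60 mm)
- sash (a joint): height of the glass sash between the posts, m, grows upward; at 0 the underside of its lip is 85 mm above the desk; hard stop at 0.205. Balanced by springs in the posts, so it stays where it is left; it takes about 3.5 to 4 N to move it either way and it does not coast
- lip_edge (a point): front edge of the sash lip, mid-width, at the height of its underside (85 to 120 mm above the desk at the start); moves with the sash; axes as the hood. The level lip sticks out 38 mm from the sash along the hood's -x, 140 mm wide (y), 14 mm thick: black rubber below, aluminium above, set back 3 mm. It overhangs the base plate by 34 mm, with only the bare desk beneath
- sash_index (a point): tip of the sash's left black index pointer, beside the left (+y) post, 7 mm above the lip's underside; moves with the sash
- green_tip (a point): tip of the green arrow clipped on the front of the left (+y) post, 16 mm high, pointing at the pointer's path: the working height, 60 to 145 mm above the pointer at the start
- red_tip (a point): tip of the red arrow on the same post, above the green one, fixed at 282 mm above the desk: the limit for the pointer
- monitor: airflow monitor, a white box fixed on the desk, 75 mm (x) by 95 mm (y), 30 mm high; origin at the centre of its underside; x axis away from the robot side. The blue button stands on its top, 18 mm from the centre toward its -x
- confirm (a joint): travel of the blue button, m: 0 up, 0.005 fully down; sprung, fully down at 4 N, counts as pressed from 0.0035
- confirm_top (a point): centre of the top of the blue button, 24 mm across, pressed straight down
- dropper: amber dropper bottle with a red teat, 37 x 37 x 106 mm, standing on the desk; loose bystander; origin under its centre
- carton: small white folding carton with a green stripe, 63 x 90 x 30 mm, lying flat; loose bystander; origin under its centre
- case: black screw case for an objective, 37 mm across, 48 mm high, standing; loose bystander; origin under its centre
- pen: marker pen lying flat, 135 mm long, 11 mm thick; loose bystander; origin under its middle, long axis y
- cap: flat black lens cap, 42 mm across, 8 mm high; loose bystander; origin under its centre
- post: steel optical post standing upright, 13 mm across, 50 mm high; loose bystander; origin under its centre
Not all that is in view belongs to the job. Of the things shaped like the monitor, the white one is meant.

How it is judged:
On the way, in this order (a step that is already met when the one before it is completed fails the run):
1. the sash pointer is level with the green arrow (z of sash_index in the frame of green_tip between -0.008 and 0.008 m), for 0.2 s.
2. the blue button is pressed with the sash at the green arrow (all of step 1 and value of joint confirm above 0.0035 m), for 0.05 s.
At the end, for the whole second after the job is handed in: The sash stands still with its pointer within 8 mm in height of the green arrow's tip, and the blue button has been pressed after that and has come up again (all of step 1 and velocity of joint sash between -0.005 and 0.005 m/s and value of joint confirm below 0.0015 m); the robot touches nothing.
It fails at once if the sash pointer reaches the red arrow (z of sash_index in the frame of red_tip above -0.003 m).
It fails at once if the lip is pinched between the fingers (pressed from above and from beneath at once) (contact force between the fingers and sash_c1 above 2 N and contact force between the fingers and sash_c0 above 2 N).
It fails at once if the lip is pushed harder than 40 N (contact force between the arm and sash_c0 above 40 N).
It fails at once if the green arrow is shifted by more than 5 mm (distance of green_tip from where it was at the start of the episode above 0.005 m).
It fails at once if a loose thing on the desk (bottle, carton, case, pen, cap or post) is shifted or lifted by more than 20 mm (distance of any of dropper, carton, case, pen, cap, post from where it was at the start of the episode above 0.02 m).
It also fails if it takes over 48 s, if anything falls off the work surface, if the arm or the gripper's body presses on something with over 40 N, if the wrist force passes 120 N, or if a joint passes its speed limit or range.

## Working session

There is one attempt and no reset: what is moved stays moved. The work goes in short steps, Python scripts to look and compute and a tool call to move; the robot and the scene stay as the last step left them, time stands still between calls to the robot, and variables do not carry over. Pictures are saved under pics/ and viewed, at most 10 in all, crops included, and the job is handed in when it is done.

Besides the shell and the picture viewer there is one more tool, called after ">>>" by a JSON object that holds its "op" and its "data". carry_out: Moves the arm, as the interface text tells. Its arguments: {"type":"object","properties":{"moves":{"type":"array"},"grip_force":{"type":"number"}},"required":["moves"]}

```bash
mkdir -p pics; python3 - <<'E'
from workcell import r
import cv2,numpy as np
for n in("side","top"):
    im=r.camera(n); cv2.imwrite(f"pics/{n}0.png",im); c=r.calibration(n)
    print(n,np.round(c["camera_matrix"],1).tolist(),np.round(c["R"],4).tolist(),np.round(c["t"],4).tolist(), "pos",np.round(-np.array(c["R"]).T@c["t"],3))
s=r.state();print(s["time_s"],np.round(s["tool_pos"],3),np.round(s["eef_rot"],3).tolist(),s["gripper_width"])
E
```

```text
side [[418.6, 0.0, 271.4], [0.0, 418.6, 212.8], [0.0, 0.0, 1.0]] [[-0.1099, -0.9939, 0.0001], [-0.7335, 0.081, -0.6748], [0.6707, -0.0742, -0.738]] [0.1154, 0.5225, 0.8013] pos [-0.142  0.132  0.944]
top [[399.5, 0.0, 277.2], [0.0, 399.5, 209.3], [0.0, 0.0, 1.0]] [[-0.0224, -0.9995, -0.0222], [-0.9853, 0.0258, -0.1691], [0.1696, 0.018, -0.9853]] [0.0833, 0.5807, 1.1415] pos [0.38  0.048 1.225]
0.1 [ 0.207 -0.616  0.204] [[0.948, 0.318, -0.0], [0.318, -0.948, 0.002], [0.0, -0.002, -1.0]] 0.09402487778285364
```

View pics/side0.png

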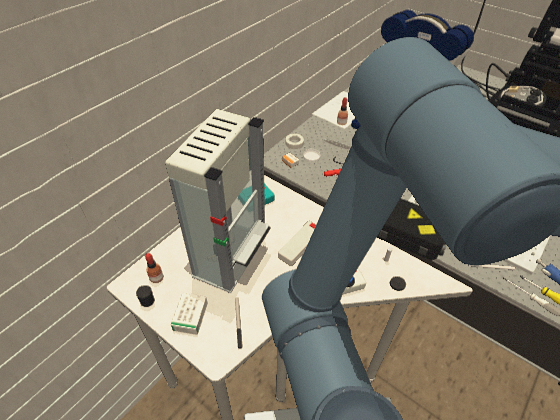

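View pics/top0.png

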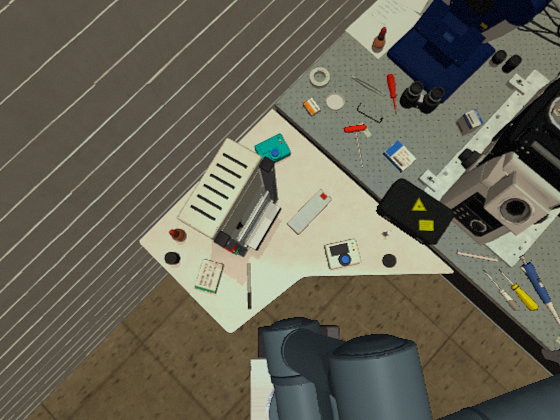

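```bash
python3 - <<'E'
import cv2
a=cv2.imread("pics/side0.png")[165:300,165:300]; b=cv2.imread("pics/top0.png")[135:285,170:370]
cv2.imwrite("pics/sc.png",cv2.resize(a,None,fx=4.4,fy=4.4,interpolation=cv2.INTER_CUBIC))
cv2.imwrite("pics/tc.png",cv2.resize(b,None,fx=4,fy=4,interpolation=cv2.INTER_CUBIC))
E
```

```text
(no output)
```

View pics/sc.png

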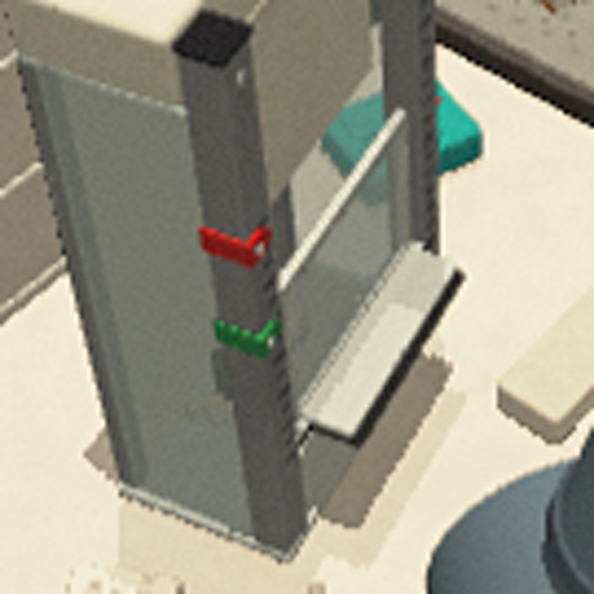

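View pics/tc.png

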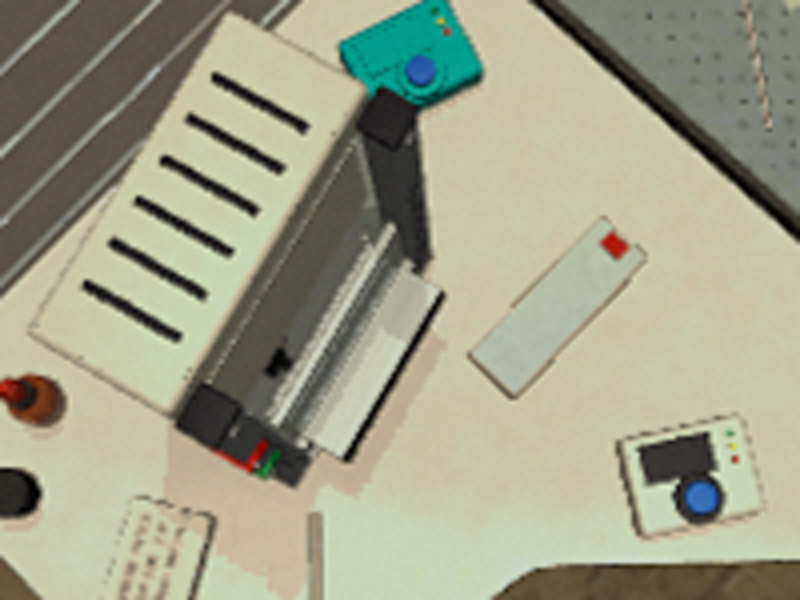

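```bash
cat > h.py <<'E'
import numpy as np,cv2
from workcell import r
C={n:r.calibration(n) for n in("side","top")}
def ray(n,p,c=None):
    c=c or C[n];R=np.array(c["R"]);d=R.T@np.linalg.solve(c["camera_matrix"],[p[0],p[1],1]);return -R.T@c["t"],d/np.linalg.norm(d)
def plane(n,p,z,c=None):
    o,d=ray(n,p,c);return o+d*(z-o[2])/d[2]
def tri(a,b):
    (o1,d1),(o2,d2)=ray("side",a),ray("top",b)
    s=np.linalg.lstsq(np.c_[d1,-d2],o2-o1,rcond=None)[0];p,q=o1+s[0]*d1,o2+s[1]*d2
    return (p+q)/2,np.linalg.norm(p-q)
def vert(n,p,xy):  # height on vertical line xy nearest the ray
    o,d=ray(n,p);s=np.linalg.lstsq(np.c_[d,-np.array([0,0,1])],np.r_[xy,0]-o,rcond=None)[0];return s[1]
def S(p):return np.array(p)/4.4+165
def T(p):return np.array(p)/4+[170,135]
E
python3 - <<'E'
from h import *
np.set_printoptions(precision=4,suppress=True)
L=tri(S((357,440)),T((349,460)));Rr=tri(S((463,272)),T((443,293)))
print("lip L",L,"R",Rr,"w",np.linalg.norm(L[0]-Rr[0]))
im=cv2.imread("pics/side0.png").astype(int);b,g,rr=im[...,0],im[...,1],im[...,2]
tp=cv2.imread("pics/top0.png").astype(int)
def cen(im,f,box):
    x0,y0,x1,y1=box;s=im[y0:y1,x0:x1];m=f(s[...,0],s[...,1],s[...,2]);y,x=np.nonzero(m)
    return np.array([x.mean()+x0,y.mean()+y0]),len(x),(x.min()+x0,x.max()+x0,y.min()+y0,y.max()+y0)
red=lambda b,g,r:(r>g+60)&(r>b+60); grn=lambda b,g,r:(g>r+40)&(g>b+25); blu=lambda b,g,r:(b>r+60)&(b>g+30)
rs=cen(im,red,(205,205,235,232));gs=cen(im,grn,(205,228,235,255));print(rs,gs)
rt=cen(tp,red,(220,230,245,260));gt=cen(tp,grn,(225,235,250,265));print(rt,gt)
print("red tri",tri(rs[0],rt[0]),"grn tri",tri(gs[0],gt[0]))
P=plane("side",rs[0],.282);print("red@282",P,"green z",vert("side",gs[0],P[:2]))
# tips
for nm,t in(("red",S((269,237))),("grn",S((281,330)))):
    print(nm,plane("side",t,.282))
P=plane("side",S((269,237)),.282);print("green tip z",vert("side",S((281,330)),P[:2]))
bt=cen(tp,blu,(330,245,360,275));print("btn",bt,plane("top",bt[0],.038))
for p in((618,440),(740,413),(764,507),(640,537)):print("mon",plane("top",T(p),.03 ))
for nm,p in(("pen top",(315,513)),("case",(15,490)),("carton",(215,515)),("tealbtn",(421,70)),("bar",(515,397)),("bar2",(470,355)),("bar3",(605,218))):print(nm,plane("top",T(p),.02))
E
```

```text
lip L (array([0.4594, 0.1272, 0.1004]), np.float64(0.0007951432767187521)) R (array([0.5768, 0.0567, 0.099 ]), np.float64(0.002488139816895921)) w 0.1369031647504247
(array([217.8736, 220.1379]), 87, (np.int64(210), np.int64(226), np.int64(216), np.int64(225))) (array([220.4688, 241.2188]), 64, (np.int64(214), np.int64(228), np.int64(238), np.int64(245)))
(array([230.9677, 248.6774]), 31, (np.int64(224), np.int64(236), np.int64(245), np.int64(252))) (array([236.8   , 250.6667]), 15, (np.int64(234), np.int64(239), np.int64(248), np.int64(253)))
red tri (array([0.4514, 0.178 , 0.2817]), np.float64(0.0036353056077034706)) grn tri (array([0.4517, 0.1759, 0.2098]), np.float64(0.009614242237803675))
red@282 [0.4516 0.1798 0.282 ] green z 0.21104621986154298
red [0.4533 0.1623 0.282 ]
grn [0.3954 0.159  0.282 ]
green tip z 0.21060948965658968
btn (array([344.7692, 258.7885]), 52, (np.int64(341), np.int64(349), np.int64(255), np.int64(262))) [ 0.4318 -0.1261  0.038 ]
mon [ 0.4744 -0.0692  0.03  ]
mon [ 0.4923 -0.1608  0.03  ]
mon [ 0.4224 -0.1747  0.03  ]
mon [ 0.4026 -0.0823  0.03  ]
pen top [0.4261 0.1585 0.02  ]
case [0.4485 0.3849 0.02  ]
carton [0.4263 0.2336 0.02  ]
tealbtn [0.7687 0.0717 0.02  ]
bar [0.5095 0.0061 0.02  ]
bar2 [0.5424 0.0393 0.02  ]
bar3 [ 0.6461 -0.0674  0.02  ]
```

>>> {"op": "carry_out", "data": {"moves": [{"dr":[0,0,0],"travel":[0.04,-0.045,-0.005],"grip":255},{"dr":[0,0,0],"travel":[0.04,-0.045,-0.005],"grip":255},{"dr":[0,0,0],"travel":[0.04,-0.045,-0.005],"grip":255},{"dr":[0,0,0],"travel":[0.04,-0.045,-0.005],"grip":255},{"dr":[0,0,0],"travel":[0.04,-0.045,-0.005],"grip":255}]}}

```text
time_s: 0.72
tool_pos: [0.3251, -0.3372, 0.2302]
eef_rot: [[0.948, 0.318, -0.0], [0.318, -0.948, 0.0], [0.0, -0.0, -1.0]]
ft_force: [1.2, -0.2, 0.6]
gripper_width: 0.0471
finger_force: 0.0
```

>>> {"op": "carry_out", "data": {"moves": [{"dr":[0,0,0],"travel":[0.04,-0.045,-0.005],"grip":255},{"dr":[0,0,0],"travel":[0.04,-0.045,-0.005],"grip":255},{"dr":[0,0,0],"travel":[0.04,-0.045,-0.005],"grip":255},{"dr":[0,0,0],"travel":[0.04,-0.045,-0.005],"grip":255},{"dr":[0,0,0],"travel":[0.04,-0.045,-0.005],"grip":255}]}}

```text
time_s: 1.35
tool_pos: [0.4431, -0.0603, 0.2555]
eef_rot: [[0.948, 0.318, 0.0], [0.318, -0.948, -0.0], [0.0, 0.0, -1.0]]
ft_force: [1.3, 0.2, 0.4]
gripper_width: 0.0007
finger_force: 0.0
```

```bash
cat >> h.py <<'E'
from scipy.spatial.transform import Rotation as Ro
hx=np.array([.515,.857,0]);hx/=np.linalg.norm(hx)
def want(t=np.deg2rad(20),h=hx):
    z=h*np.cos(t)-np.array([0,0,np.sin(t)]);y=np.cross([0,0,1],-h*-1);y=np.array([h[1],-h[0],0]);return np.c_[np.cross(y,z),y,z]
def go(p,R=None):
    s=r.state();A=np.array(s["eef_rot"]);print("t",round(s["time_s"],2),"pos",np.round(s["tool_pos"],4),"q",np.round(s["q"],3),"F",np.round(s["ft_force"],1),"w",round(s["gripper_width"],4))
    if R is not None:v=Ro.from_matrix(A.T@R).as_rotvec();print("dr",np.round(v,4),np.rad2deg(np.linalg.norm(v)))
    if p is not None:print("travel",np.round(A.T@(np.array(p)-s["tool_pos"]),4))
E
python3 -c "
from h import *
print(want());go([.44,-.06,.25],want())"
```

```text
[[ 0.17616909  0.85713973  0.4840206 ]
 [ 0.29315905 -0.51508397  0.80544787]
 [ 0.93969262  0.         -0.34202014]]
t 1.35 pos [ 0.4431 -0.0603  0.2555] q [-0.39  -0.297  1.998 -0.     1.44   0.857] F [1.3 0.2 0.4] w 0.0007
dr [ 0.4306  1.1679 -0.6143] 79.53177089583781
travel [-0.0028 -0.0013  0.0055]
```

>>> {"op": "carry_out", "data": {"moves": [{"dr":[0.054,0.146,-0.077],"travel":[0,0,0],"grip":255},{"dr":[0.054,0.146,-0.077],"travel":[0,0,0],"grip":255},{"dr":[0.054,0.146,-0.077],"travel":[0,0,0],"grip":255},{"dr":[0.054,0.146,-0.077],"travel":[0,0,0],"grip":255}]}}

```text
time_s: 1.85
tool_pos: [0.4428, -0.0621, 0.2558]
eef_rot: [[0.674, 0.626, 0.392], [0.464, -0.772, 0.434], [0.575, -0.111, -0.811]]
ft_force: [-0.0, -0.7, -0.2]
gripper_width: 0.0001
finger_force: 0.0
```

```bash
python3 -c "
from h import *
go([.443,-.06,.255],want())"
```

```text
t 1.85 pos [ 0.4428 -0.0621  0.2558] q [-0.805 -0.455  2.207  0.627  1.464  0.027] F [-0.  -0.7 -0.2] w 0.0001
dr [ 0.2135  0.5791 -0.3027] 39.38731619852061
travel [ 0.0006 -0.0014  0.0017]
```

>>> {"op": "carry_out", "data": {"moves": [{"dr":[0.053,0.145,-0.076],"travel":[0,0,0],"grip":255},{"dr":[0.053,0.145,-0.076],"travel":[0,0,0],"grip":255},{"dr":[0.053,0.145,-0.076],"travel":[0,0,0],"grip":255},{"dr":[0.053,0.145,-0.076],"travel":[0,0,0],"grip":255}]}}

```text
time_s: 2.35
tool_pos: [0.4426, -0.0628, 0.2556]
eef_rot: [[0.176, 0.856, 0.486], [0.293, -0.517, 0.804], [0.94, 0.001, -0.341]]
ft_force: [1.4, 0.5, 0.2]
gripper_width: 0.0002
finger_force: 0.0
```

```bash
python3 - <<'E'
from h import *
cv2.imwrite("pics/side1.png",r.camera("side"));cv2.imwrite("pics/w1.png",r.camera("wrist"))
go([.476,.023,.08],want())
E
```

```text
t 2.45 pos [ 0.4422 -0.0625  0.2527] q [-1.025 -0.132  2.224  1.017  1.78  -0.658] F [-0.4  0.4 -0.2] w 0.0005
dr [ 0.0014  0.0005 -0.0111] 0.6433804369948953
travel [-0.1314 -0.0138  0.1443]
```

View pics/side1.png

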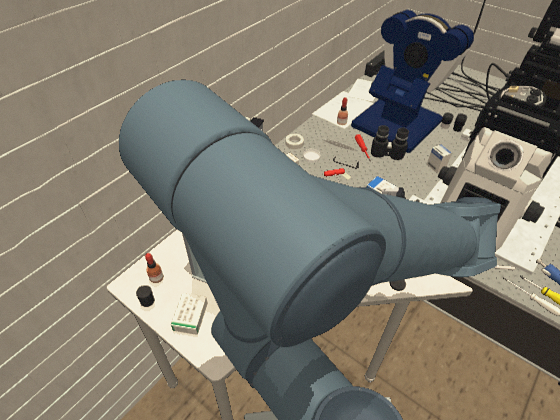

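View pics/w1.png

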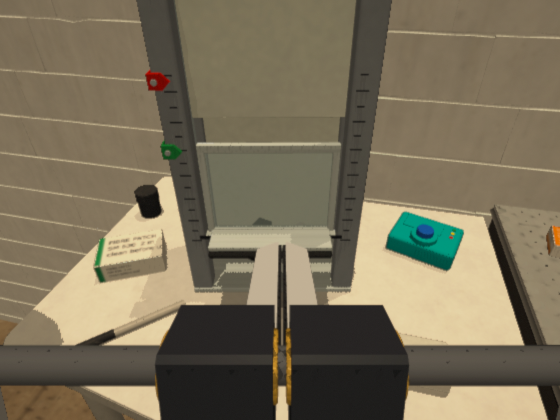

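```bash
cat >> h.py <<'E'
edge=np.array([.518,.092,0])
def vp(p,c,off):  # ray onto plane off metres behind lip edge; gives hood y (from lip middle) and z
    o,d=ray(None,p,c);P=o+d*((edge+off*hx-o)@hx)/(d@hx);return (P-edge)@np.array([-hx[1],hx[0],0]),P[2],P
E
python3 - <<'E'
from h import *
np.set_printoptions(precision=4,suppress=True)
c=r.calibration("wrist")
for n,p,o in(("red",(168,82),.032),("grn",(180,152),.032),("ptr",(203,237),.034),("ptrR",(343,237),.034),("lipL",(208,256),0),("lipR",(338,256),0),("baseL",(194,293),.034),("baseR",(353,290),.034)):print(n,*vp(p,c,o))
im=cv2.imread("pics/w1.png")[55:275,130:370];cv2.imwrite("pics/w1c.png",cv2.resize(im,None,fx=2.7,fy=2.7,interpolation=cv2.INTER_CUBIC))
E
```

```text
red 0.0864886738058416 0.2815846172212062 [0.4603 0.164  0.2816]
grn 0.087491885824863 0.2108029862266093 [0.4595 0.1645 0.2108]
ptr 0.07962736972202422 0.096262207608027 [0.4673 0.1622 0.0963]
ptrR -0.08813245861634718 0.09350554744220735 [0.6111 0.0757 0.0935]
lipL 0.0683464513812911 0.09696622049931414 [0.4594 0.1272 0.097 ]
lipR -0.0777323196587642 0.09449216105424008 [0.5846 0.052  0.0945]
baseL 0.10478069080055805 -0.0018209097502319693 [ 0.4457  0.1751 -0.0018]
baseR -0.10929106676802054 0.00024233675340512573 [0.6292 0.0648 0.0002]
```

View pics/w1c.png

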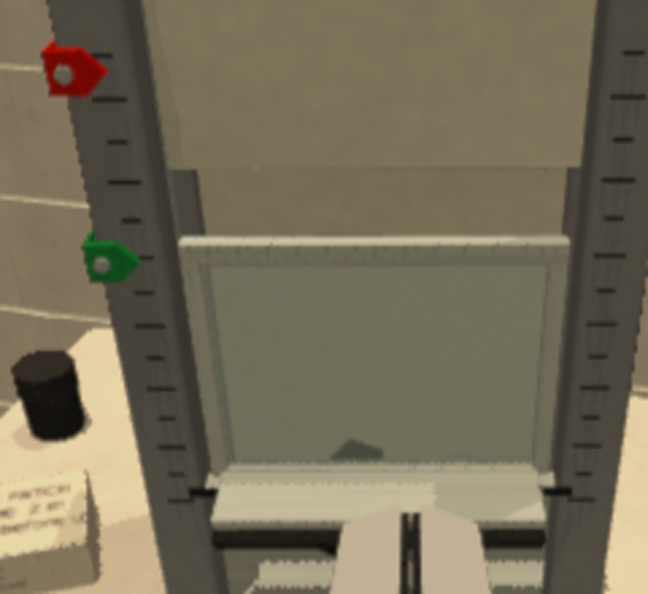

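```bash
python3 - <<'E'
from h import *
go([.472,.015,.055],want())
s=r.state();print(want().T@(np.array([.528,.109,.055])-[.472,.015,.055]))
E
```

```text
t 2.45 pos [ 0.4422 -0.0625  0.2527] q [-1.025 -0.132  2.224  1.017  1.78  -0.658] F [-0.4  0.4 -0.2] w 0.0005
dr [ 0.0014  0.0005 -0.0111] 0.6433804369948953
travel [-0.1579 -0.0128  0.1445]
[ 0.03742242 -0.00041807  0.10281725]
```

>>> {"op": "carry_out", "data": {"moves": [{"dr":[0,0,-0.011],"travel":[-0.032,-0.0025,0.029],"grip":255},{"dr":[0,0,0],"travel":[-0.032,-0.0025,0.029],"grip":255},{"dr":[0,0,0],"travel":[-0.032,-0.0025,0.029],"grip":255},{"dr":[0,0,0],"travel":[-0.031,-0.0025,0.029],"grip":255},{"dr":[0,0,0],"travel":[-0.031,-0.0025,0.029],"grip":255}]}}

```text
time_s: 3.08
tool_pos: [0.476, 0.0134, 0.0565]
eef_rot: [[0.171, 0.858, 0.485], [0.304, -0.514, 0.802], [0.937, 0.01, -0.349]]
ft_force: [-0.3, -0.7, 0.7]
gripper_width: 0.0006
finger_force: 0.0
```

```bash
python3 - <<'E'
from h import *
np.set_printoptions(precision=4,suppress=True)
cv2.imwrite("pics/w2.png",r.camera("wrist"));go([.528,.109,.055],want())
E
```

```text
t 3.12 pos [0.4734 0.0167 0.0526] q [-0.839  0.34   2.25   1.134  1.419 -1.041] F [-2.1  1.1 -1.2] w 0.0005
dr [-0.0022  0.0064  0.0014] 0.39263633207538184
travel [ 0.0396 -0.0005  0.0996]
```

View pics/w2.png

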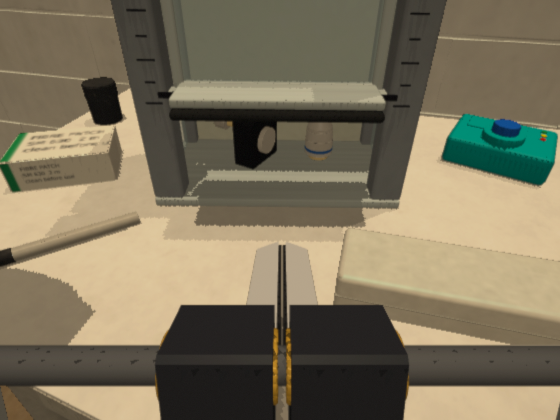

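```bash
python3 - <<'E'
from h import *
np.set_printoptions(precision=4,suppress=True)
c=r.calibration("wrist")
for o in (-.01,0):print(o,"lip",vp((171,120),c,o)[:2],vp((383,120),c,o)[:2])
for p in((155,204),(400,206)):
    P=plane(None,p,.0,c);print("base",P,(P-edge)@hx,(P-edge)@[-hx[1],hx[0],0])
print("ptr",vp((160,95),c,.034)[:2],vp((396,97),c,.034)[:2])
E
```

```text
-0.01 lip (np.float64(0.06668936591931048), np.float64(0.09585332564454975)) (np.float64(-0.06302378456419488), np.float64(0.09580965540390302))
0 lip (np.float64(0.06981858940801108), np.float64(0.09161142375838247)) (np.float64(-0.06584222013007741), np.float64(0.09156575113246307))
base [0.4439 0.1783 0.    ] 0.0357583572948891 0.10798521972876142
base [0.6221 0.0678 0.    ] 0.032894438284916394 -0.10170104348267259
ptr (np.float64(0.08500162370229168), np.float64(0.09590071514888487)) (np.float64(-0.08193247713494009), np.float64(0.09438050979561745))
```

>>> {"op": "carry_out", "data": {"moves": [{"dr":[0,0.006,0],"travel":[0.0125,0,0.034],"grip":255},{"dr":[0,0,0],"travel":[0.0125,0,0.033],"grip":255},{"dr":[0,0,0],"travel":[0.0125,0,0.033],"grip":255},{"dr":[0,0,0],"travel":[0,0,0],"grip":255}]}}

```text
time_s: 3.62
tool_pos: [0.5305, 0.1064, 0.0598]
eef_rot: [[0.165, 0.86, 0.483], [0.298, -0.511, 0.806], [0.94, 0.011, -0.341]]
ft_force: [0.1, -0.5, 0.1]
gripper_width: 0.0007
finger_force: 0.0
```

```bash
python3 - <<'E'
from h import *
go([.528,.109,.155],want())
E
```

```text
t 3.62 pos [0.5305 0.1064 0.0598] q [-0.57   0.347  2.218  1.352  1.297 -0.981] F [ 0.1 -0.5  0.1] w 0.0007
dr [-0.0009 -0.0014  0.0118] 0.6833355009350531
travel [ 0.0899 -0.0025 -0.0315]
```

>>> {"op": "carry_out", "data": {"moves": [{"dr":[0,0,0],"travel":[0.0075,0,-0.0027],"grip":255},{"dr":[0,0,0],"travel":[0.0075,0,-0.0027],"grip":255},{"dr":[0,0,0],"travel":[0.0075,0,-0.0027],"grip":255},{"dr":[0,0,0],"travel":[0.0075,0,-0.0027],"grip":255},{"dr":[0,0,0],"travel":[0.0075,0,-0.0027],"grip":255}]}}

```text
time_s: 4.25
tool_pos: [0.5302, 0.1041, 0.0982]
eef_rot: [[0.169, 0.856, 0.488], [0.297, -0.516, 0.804], [0.94, 0.009, -0.341]]
ft_force: [0.2, -4.3, -3.6]
gripper_width: 0.0005
finger_force: 2.5
```

>>> {"op": "carry_out", "data": {"moves": [{"dr":[0,0,0],"travel":[0.0085,0,-0.0031],"grip":255},{"dr":[0,0,0],"travel":[0.0085,0,-0.0031],"grip":255},{"dr":[0,0,0],"travel":[0.0085,0,-0.0031],"grip":255},{"dr":[0,0,0],"travel":[0.0085,0,-0.0031],"grip":255},{"dr":[0,0,0],"travel":[0.0085,0,-0.0031],"grip":255}]}}

```text
time_s: 4.88
tool_pos: [0.5295, 0.105, 0.1437]
eef_rot: [[0.168, 0.857, 0.487], [0.296, -0.515, 0.805], [0.94, 0.008, -0.34]]
ft_force: [1.1, -4.3, -4.1]
gripper_width: 0.0006
finger_force: 2.4
```

```bash
python3 - <<'E'
from h import *
cv2.imwrite("pics/w3.png",r.camera("wrist"));go([.530,.106,.187],want())
c=r.calibration("wrist");np.save("c3.npy",c,allow_pickle=True)
E
```

```text
t 4.92 pos [0.5296 0.1052 0.1448] q [-0.574  0.103  2.259  1.302  1.348 -0.778] F [-0.1 -3.1 -2.2] w 0.0006
dr [ 0.0016 -0.003   0.0099] 0.5976947536982812
travel [ 0.04    0.0004 -0.0135]
```

View pics/w3.png

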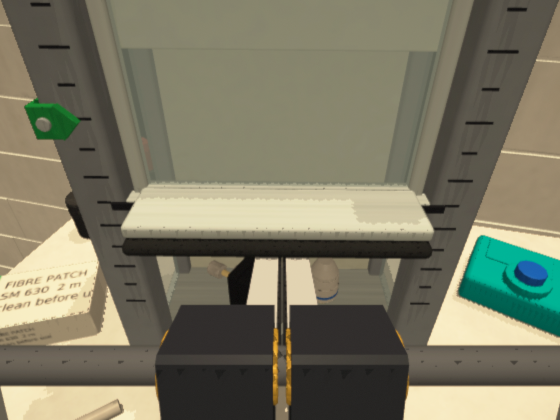

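```bash
python3 - <<'E'
from h import *
c=r.calibration("wrist")
for o in(.030,.034):
  print([np.round(vp(p,c,o)[:2],4) for p in((112,205),(442,209),(77,122))])
E
```

```text
[array([0.0815, 0.1697]), array([-0.0844,  0.1687]), array([0.0856, 0.2137])]
[array([0.0837, 0.1668]), array([-0.0865,  0.1659]), array([0.0879, 0.212 ])]
```

>>> {"op": "carry_out", "data": {"moves": [{"dr":[0,0,0],"travel":[0.0077,0,-0.0028],"grip":255},{"dr":[0,0,0],"travel":[0.0077,0,-0.0028],"grip":255},{"dr":[0,0,0],"travel":[0.0077,0,-0.0028],"grip":255},{"dr":[0,0,0],"travel":[0.0077,0,-0.0028],"grip":255},{"dr":[0,0,0],"travel":[0.0067,0,-0.0024],"grip":255}]}}

```text
time_s: 5.55
tool_pos: [0.529, 0.1054, 0.1836]
eef_rot: [[0.168, 0.858, 0.486], [0.296, -0.514, 0.805], [0.94, 0.008, -0.34]]
ft_force: [2.2, -1.4, -3.4]
gripper_width: 0.0004
finger_force: 1.9
```

>>> {"op": "carry_out", "data": {"moves": [{"dr":[0,0,0],"travel":[0,0,0],"grip":255}]}}

```text
time_s: 5.68
tool_pos: [0.5291, 0.1056, 0.1841]
eef_rot: [[0.166, 0.858, 0.486], [0.295, -0.513, 0.806], [0.941, 0.009, -0.338]]
ft_force: [0.9, -0.5, -0.0]
gripper_width: 0.0002
finger_force: 0.1
```

```bash
python3 - <<'E'
from h import *
im=r.camera("wrist");cv2.imwrite("pics/w4.png",im);go([.530,.106,.187],want())
cv2.imwrite("pics/w4c.png",cv2.resize(im[80:260,:240],None,fx=3.3,fy=3.3,interpolation=cv2.INTER_CUBIC))
E
```

```text
t 5.72 pos [0.529  0.1057 0.1839] q [-5.740e-01  1.000e-03  2.264e+00  1.282e+00  1.376e+00 -6.810e-01] F [-0.1  0.6 -0.2] w 0.0006
dr [ 0.001  -0.0041  0.0091] 0.5744483453119908
travel [ 0.0032  0.0007 -0.0003]
```

View pics/w4c.png

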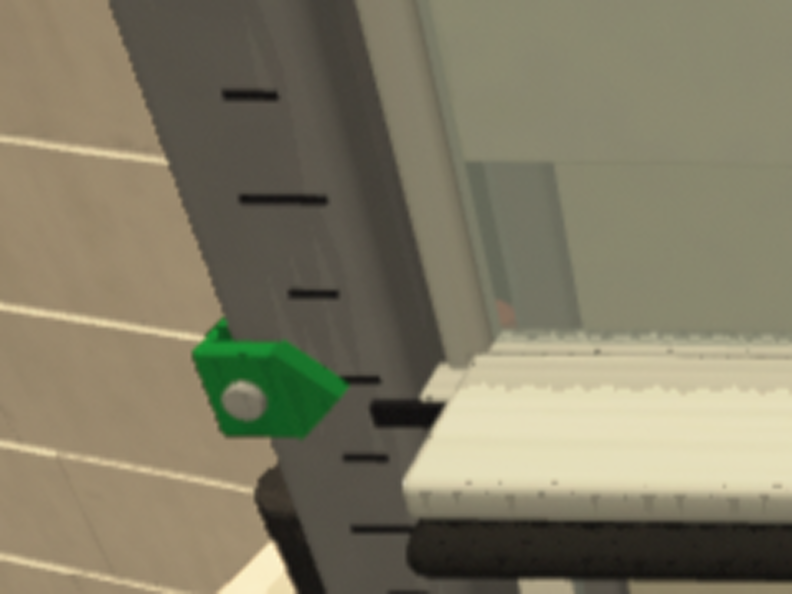

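```bash
python3 - <<'E'
from h import *
c=r.calibration("wrist");f=lambda x,y:(x/3.3,80+y/3.3)
for o in(.028,.031,.034):
  print([np.round(vp(f(*p),c,o)[:2],4) for p in((346,387),(372,413),(345,380),(345,458))])
E
```

```text
[array([0.0835, 0.215 ]), array([0.0808, 0.2103]), array([0.0833, 0.2162]), array([0.0871, 0.2018])]
[array([0.0851, 0.2129]), array([0.0824, 0.2082]), array([0.085 , 0.2142]), array([0.0888, 0.1995])]
[array([0.0868, 0.2109]), array([0.0841, 0.206 ]), array([0.0866, 0.2122]), array([0.0906, 0.1972])]
```

>>> {"op": "carry_out", "data": {"moves": [{"dr":[0,0,0],"travel":[0.0025,0,-0.0009],"grip":255},{"dr":[0,0,0],"travel":[0.0025,0,-0.0009],"grip":255},{"dr":[0,0,0],"travel":[0,0,0],"grip":255},{"dr":[0,0,0],"travel":[0,0,0],"grip":255}]}}

```text
time_s: 6.22
tool_pos: [0.5288, 0.1056, 0.1883]
eef_rot: [[0.168, 0.858, 0.486], [0.295, -0.514, 0.806], [0.941, 0.008, -0.34]]
ft_force: [-0.7, 1.0, -2.1]
gripper_width: 0.0004
finger_force: 1.0
```

>>> {"op": "carry_out", "data": {"moves": [{"dr":[0,0,0],"travel":[-0.0075,0,0.0027],"grip":255},{"dr":[0,0,0],"travel":[-0.0113,0,0.004],"grip":255},{"dr":[0,0,0],"travel":[-0.0137,0,-0.0376],"grip":255},{"dr":[0,0,0],"travel":[-0.0137,0,-0.0376],"grip":255},{"dr":[0,0,0],"travel":[-0.0137,0,-0.0376],"grip":255}]}}

```text
time_s: 6.85
tool_pos: [0.4668, 0.0013, 0.1678]
eef_rot: [[0.168, 0.857, 0.486], [0.295, -0.514, 0.805], [0.941, 0.008, -0.339]]
ft_force: [0.8, -0.6, -0.2]
gripper_width: 0.0009
finger_force: 0.0
```

```bash
python3 - <<'E'
from h import *
im=r.camera("wrist");cv2.imwrite("pics/w5.png",im);go([.44,-.06,.25],want())
c=r.calibration("wrist");np.set_printoptions(precision=4,suppress=True)
s=im.astype(int);m=((s[...,1]>s[...,2]+40)&(s[...,1]>s[...,0]+25)).astype(np.uint8)
n,l,st,ce=cv2.connectedComponentsWithStats(m)
for i in range(1,n):
    if st[i,4]>40:
        y,x=np.nonzero(l==i);k=x>=x.max()-1;tip=(x.max(),y[k].mean());print("green",st[i],tip,vp(tip,c,.031)[:2])
g=cv2.cvtColor(im,cv2.COLOR_BGR2GRAY);x,y=int(tip[0]),int(tip[1])
# pointer: expected location by projection of hood y .083
R=np.array(c["R"]);
for z in(.207,.211,.215):
    X=edge+.034*hx+.078*np.array([-hx[1],hx[0],0])+[0,0,z];v=np.array(c["camera_matrix"])@(R@X+c["t"]);u=v[:2]/v[2];print(z,u)
x0,y0=int(u[0])-14,y-12;print(x0,y0);print(g[y0:y0+30,x0:x0+26])
E
```

```text
t 6.9 pos [ 0.4667 -0.002   0.1679] q [-0.888  0.014  2.291  1.09   1.576 -0.805] F [-0.3 -0.7  1.1] w 0.0009
dr [ 0.006  -0.002   0.0075] 0.5649393554544736
travel [ 0.0556  0.0079 -0.0876]
green [132  73  30  26 420] (np.int64(161), np.float64(87.0)) (np.float64(0.08422647698295024), np.float64(0.2118478887881873))
green [ 423  191   89   53 1837] (np.int64(511), np.float64(216.92307692307693)) (np.float64(-0.21950981003569683), np.float64(0.09267484321139824))
green [ 55 217  16  32 188] (np.int64(70), np.float64(219.45454545454547)) (np.float64(0.19060327591170703), np.float64(0.08780133588954384))
green [ 56 252  12  17  85] (np.int64(67), np.float64(266.8333333333333)) (np.float64(0.212942910588925), np.float64(0.02673219465764265))
0.207 [171.4176  92.1793]
0.211 [170.5557  86.8944]
0.215 [169.6795  81.5222]
155 254
[[197 196 195 195 195 197 197 198 198 199 198 198 198 200 200 200 199 198
  198 192 146  93  82  82  82  82]
 [196 195 195 195 195 195 197 198 199 198 198 198 199 200 199 199 198 199
  198 192 151  97  82  81  82  81]
 [195 195 194 196 196 197 198 198 198 198 198 1
[... 2305 characters left out ...]
98 198 197
  197 196 196 197 196 196 192 157]
 [196 196 196 197 198 198 198 199 200 201 201 201 200 200 198 197 196 196
  196 197 197 196 196 197 194 177]
 [197 197 197 197 198 199 198 199 200 201 201 200 199 199 197 196 196 196
  197 198 197 197 196 196 193 166]
 [198 198 198 198 198 197 198 198 199 200 201 200 199 198 196 196 197 197
  198 198 197 196 197 197 194 158]
 [197 197 197 198 197 197 198 198 199 200 200 199 199 198 197 195 196 197
  198 198 197 197 197 198 195 165]
 [197 197 197 197 198 198 199 199 200 200 200 200 199 199 197 197 197 197
  198 198 197 197 198 198 198 189]
 [196 196 197 197 198 199 200 199 198 199 199 199 199 199 198 198 199 199
  199 198 198 197 198 199 199 195]]
```

```bash
python3 - <<'E'
from h import *
g=cv2.cvtColor(cv2.imread("pics/w5.png"),cv2.COLOR_BGR2GRAY)
print(g[76:104,160:184])
D=np.c_[hx,[hx[1],-hx[0],0],[0,0,-1]]
go([.4318,-.1261,.20],D)
# button from side view (first picture) 
s=cv2.imread("pics/side0.png").astype(int);m=(s[...,0]>s[...,2]+60)&(s[...,0]>s[...,1]+30);y,x=np.nonzero(m[250:310,320:380]);print(len(x),x.mean()+320 if len(x) else 0,y.mean()+250 if len(x) else 0)
t=cv2.imread("pics/top0.png").astype(int);m=(t[...,0]>t[...,2]+40)&(t[...,0]>t[...,1]+20);y,x=np.nonzero(m[245:275,330:360]);print(len(x),np.percentile(x+330,[0,50,100]),np.percentile(y+245,[0,50,100]))
E
```

```text
[[ 76  73  73  74  78  78  79  79  78  75  71  68  64  59  57  57  57  58
   57  63  98 109 110 110]
 [ 77  73  74  74  76  78  79  79  77  75  72  69  65  59  57  58  57  57
   56  63  98 106 109 110]
 [ 76  74  73  72  77  78  78  79  79  75  72  70  65  59  58  57  57  58
   57  63  88 102 108 110]
 [ 76  76  74  74  77  77  78  77  78  75  72  70  66  60  57  57  58  59
   69  82  92 102 110 114]
 [ 77  77  75  73  77  77  78  78  78  75  73  71  67  60  58  57  59  73
  114 131 131 130 129 131]
 [ 76  76  73  73  77  78  78  78  77  76  73  71  67  62  58  57  64 106
  159 168 169 168 161 164]
 [ 77  76  74  73  76  78  78  79  77  75  74  71  68  62  58  61  89 143
  170 174 175 174 173 186]
 [ 76  76  76  73  75  77  76  77  76  75  73  70  68  62  58  74 130 167
  176 177 178 177 184 196]
 [ 71  69  68  64  67  68  67  66  67  65  64  62  60  56  54  79 140 156
  160 163 171 180 193 198]
 [ 60  48  44  41  42  45  38  37  36  36  36  35  35  32  31  45  72  79
   91 107 155 185 195 197]
 [ 62  44  33  31  32  25  19  19  18  18  18  18  18  17  17  20  24  26
   43 101 171 19
[... 1294 characters left out ...]
59
   68  72  76  77  77  77]
 [ 72  72  73  72  72  75  76  72  72  73  76  77  76  74  72  68  62  58
   54  43  36  34  33  35]
 [ 73  72  72  72  73  75  76  74  72  72  76  77  76  74  72  69  63  57
   47  30  30  30  31  32]
 [ 72  72  72  72  72  75  76  75  72  73  76  77  77  74  72  69  63  55
   39  28  30  32  32  33]
 [ 71  71  71  71  72  75  75  75  71  73  75  77  77  75  73  70  64  48
   34  29  32  30  32  33]]
t 6.9 pos [ 0.4667 -0.002   0.1679] q [-0.888  0.014  2.291  1.09   1.576 -0.805] F [-0.3 -0.7  1.1] w 0.0009
dr [ 0.0099 -1.2237  0.0029] 70.11366358650888
travel [-0.0124  0.0347 -0.1277]
9 351.1111111111111 279.22222222222223
59 [341. 345. 349.] [255. 259. 263.]
```

>>> {"op": "carry_out", "data": {"moves": [{"dr":[0,0,0],"travel":[-0.006,0.017,-0.055],"grip":255},{"dr":[0,-0.175,0],"travel":[0,0,0],"grip":255},{"dr":[0,-0.175,0],"travel":[0,0,0],"grip":255},{"dr":[0,-0.175,0],"travel":[0,0,0],"grip":255},{"dr":[0,-0.175,0],"travel":[0,0,0],"grip":255}]}}

```text
time_s: 7.52
tool_pos: [0.4545, -0.0532, 0.1815]
eef_rot: [[0.443, 0.857, 0.263], [0.747, -0.515, 0.421], [0.496, 0.01, -0.868]]
ft_force: [-0.3, -0.6, -0.4]
gripper_width: 0.0003
finger_force: 0.0
```

>>> {"op": "carry_out", "data": {"moves": [{"dr":[0,-0.175,0],"travel":[0,0,0],"grip":255},{"dr":[0,-0.175,0],"travel":[0,0,0],"grip":255},{"dr":[0,-0.174,0],"travel":[0,0,0],"grip":255},{"dr":[0,0,0],"travel":[0,0,0],"grip":255}]}}

```text
time_s: 8.02
tool_pos: [0.455, -0.0504, 0.1809]
eef_rot: [[0.51, 0.86, 0.007], [0.86, -0.51, -0.003], [0.001, 0.007, -1.0]]
ft_force: [0.2, -0.3, -0.0]
gripper_width: 0.0006
finger_force: 0.0
```

```bash
python3 - <<'E'
from h import *
im=r.camera("wrist");cv2.imwrite("pics/w6.png",im);c=r.calibration("wrist")
D=np.c_[hx,[hx[1],-hx[0],0],[0,0,-1]]
go([.4318,-.1261,.10],D)
t=im.astype(int);m=((t[...,0]>t[...,2]+50)&(t[...,0]>t[...,1]+25)).astype(np.uint8)
n,l,st,ce=cv2.connectedComponentsWithStats(m)
for i in range(1,n):
    if st[i,4]>40:print("blue",st[i],ce[i],[np.round(plane(None,ce[i],z,c)[:2],4) for z in(.035,.042)])
for z in(.03,.045):print(z,tri((351.1,279.2),(345,259)))
E
```

```text
t 8.07 pos [ 0.4544 -0.0513  0.1805] q [-3.620e-01 -2.060e-01  2.062e+00  1.000e-03  1.278e+00  1.750e-01] F [ 0.2  0.6 -0.4] w 0.0002
dr [ 0.0062 -0.0019  0.004 ] 0.43660818733059115
travel [-0.076   0.0184  0.0805]
0.03 (array([ 0.42993214, -0.13136639,  0.03985818]), np.float64(0.009897193623044654))
0.045 (array([ 0.42993214, -0.13136639,  0.03985818]), np.float64(0.009897193623044654))
```

>>> {"op": "carry_out", "data": {"moves": [{"dr":[0.006,-0.002,0],"travel":[-0.038,0.009,0.03],"grip":255},{"dr":[0,0,0],"travel":[-0.038,0.0094,0.03],"grip":255},{"dr":[0,0,0],"travel":[0,0,0.03],"grip":255},{"dr":[0,0,0],"travel":[0,0,0.03],"grip":255},{"dr":[0,0,0],"travel":[0,0,0],"grip":255}]}}

```text
time_s: 8.7
tool_pos: [0.4285, -0.1273, 0.0589]
eef_rot: [[0.517, 0.856, -0.004], [0.856, -0.517, 0.002], [-0.001, -0.004, -1.0]]
ft_force: [0.8, 0.1, -0.3]
gripper_width: 0.0004
finger_force: 0.0
```

>>> {"op": "carry_out", "data": {"moves": [{"dr":[0,0,0],"travel":[0.002,0.002,0.006],"grip":255},{"dr":[0,0,0],"travel":[0,0,0.005],"grip":255},{"dr":[0,0,0],"travel":[0,0,0.003],"grip":255},{"dr":[0,0,0],"travel":[0,0,0],"grip":255}]}}

```text
time_s: 9.2
tool_pos: [0.4341, -0.1269, 0.0476]
eef_rot: [[0.514, 0.858, 0.001], [0.858, -0.514, -0.003], [-0.002, 0.003, -1.0]]
ft_force: [-0.2, 0.6, -0.2]
gripper_width: 0.0002
finger_force: 0.0
```

>>> {"op": "carry_out", "data": {"moves": [{"dr":[0,0,0],"travel":[0,0,0.004],"grip":255},{"dr":[0,0,0],"travel":[0,0,0.002],"grip":255},{"dr":[0,0,0],"travel":[0,0,0],"grip":255}]}}

```text
time_s: 9.57
tool_pos: [0.4345, -0.1272, 0.0422]
eef_rot: [[0.514, 0.858, 0.002], [0.858, -0.514, -0.003], [-0.002, 0.003, -1.0]]
ft_force: [-1.5, 0.9, 7.4]
gripper_width: 0.0003
finger_force: 3.3
```

>>> {"op": "carry_out", "data": {"moves": [{"dr":[0,0,0],"travel":[0,0,0.0007],"grip":255},{"dr":[0,0,0],"travel":[0,0,0],"grip":255}]}}

```text
time_s: 9.82
tool_pos: [0.4346, -0.1272, 0.042]
eef_rot: [[0.514, 0.858, 0.001], [0.858, -0.514, -0.003], [-0.002, 0.003, -1.0]]
ft_force: [-3.3, 2.4, 11.6]
gripper_width: 0.0002
finger_force: 5.8
```

>>> {"op": "carry_out", "data": {"moves": [{"dr":[0,0,0],"travel":[0,0,-0.0025],"grip":255},{"dr":[0,0,0],"travel":[0,0,0],"grip":255}]}}

```text
time_s: 10.07
tool_pos: [0.4345, -0.1271, 0.0436]
eef_rot: [[0.515, 0.857, 0.002], [0.857, -0.515, -0.003], [-0.002, 0.004, -1.0]]
ft_force: [0.7, 0.7, 2.9]
gripper_width: 0.0002
finger_force: 1.5
```

>>> {"op": "carry_out", "data": {"moves": [{"dr":[0,0,0],"travel":[0,0,-0.01],"grip":255},{"dr":[0,0,0],"travel":[0,0,-0.04],"grip":255},{"dr":[0,0,0],"travel":[0,0,-0.05],"grip":255},{"dr":[0,0,0],"travel":[0,0,-0.03],"grip":255},{"dr":[0,0,0],"travel":[0,0,0],"grip":255}]}}

```text
time_s: 10.7
tool_pos: [0.4351, -0.1274, 0.1757]
eef_rot: [[0.514, 0.858, 0.005], [0.858, -0.514, -0.006], [-0.002, 0.008, -1.0]]
ft_force: [0.2, 0.4, -0.3]
gripper_width: 0.0006
finger_force: 0.0
```

```bash
python3 - <<'E'
from h import *
go(None);r.finish_job()
E
```

```text
t 10.7 pos [ 0.4351 -0.1274  0.1757] q [-5.340e-01 -2.110e-01  2.076e+00 -2.000e-03  1.269e+00  7.000e-03] F [ 0.2  0.4 -0.3] w 0.0006
the job is handed in; nothing more can be done
```

I handed in the job at 10.7 s: the sash pointer measured about 1 mm from the green arrow just after the push, the blue button was pressed to its stop and sprang back, and the arm was drawn clear; I took no further picture before handing in, and no verdict came back.

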